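# Move the charged battery to the fume fan

## Task

Take the battery off the charger by pressing the charger's catch down so that it springs loose, slide it back and lift it off; then slide it along the rails of the fume fan's dock until the catch clicks and holds it, and let go. Work gently: do not ram or force anything, and leave the other things on the bench alone.

Things in the scene. Friction and masses are not known exactly. Their poses are not given: they have to be found in the camera images.
- battery: Black battery pack on a grey foot, 0.3 to 0.6 kg, at the start latched in the charger. Origin: centre of the foot's underside; x forwards (the way it is pushed in), z up. Foot x -35..35, 64 wide, 8 thick. Black body above it x -35..29, 46 wide (y +-23), top at z 52: grip it across y.
- battery_ridge (a point): Top of the ridge that the catch hooks: on a tongue (28 wide, 8 thick, battery x 35..63) in front of the foot. Ridge: upright rear face at battery x 50, top at z 15 (x 50..53), sloping down forwards to the tongue's tip.
- charger: Battery charger, fixed; told from the fan by the low black box (68 x 92, 42 high) at its far end. Origin on the table; x = insertion direction, z up. Grey bed 92 wide, x -92..150, top z 12. A latched battery's origin lies at about (0, 0, 12 mm). Beyond it an end block, x 38..92, up to z 30, with the catch, and a spring plunger that pushes the battery back with about 5 N.
- charger_rails (a point): Entrance of the charger's rails, on the bed's top, at dock x -5. Two steel rails, dock x -5..33, inner faces y +-34.5 (2.5 mm play a side), lips on top (z 22..27) reach in to y +-27 over the foot's edges: a battery can be lifted or set down only 40 mm or more behind its latched place. Flared lead-ins from x -27.
- charger_catch (a joint): Charger's catch: aluminium rocker on a cross pin at dock x 72, z 20; its hook (x 42..50) drops behind the ridge. Rad: 0 = hook down, latched; grows as the pad is pressed; hook clear at about 0.2, end of travel 0.30. Then the plunger moves the battery about 16 mm back, clear of the hook, still under the rails, and the catch can be let go.
- charger_pad (a point): Middle of the top of the catch's press pad, 28 (x) by 32 mm, at dock x 104, 37 mm above the table at rest. Press straight down about 8 mm; past about 10 mm it meets the end of its travel. Spring: about 2 N at the start, 5 to 8 N to free the hook.
- fan: Bench fume fan, fixed, with the same dock; told by the upright black fan housing (55 x 110, 96 high, round grille) at dock x 155..210. Origin and axes as on the charger. Its end block (stops, catch, plunger) is clamped 0 to 12 mm farther along x, differing each time and not measured: a latched battery's origin is at x 0 to 12 mm; hard stops are met 3 mm after the latching place.
- fan_rails (a point): Entrance of the fan's rails, at dock x -5 on the bed's top (z 12); rails, lips and lead-ins just as on the charger. The last 18 mm of pushing in take up to about 20 N (plunger, and hook riding over the ridge); the force falls at the click and rises hard at the stops. A battery let go before the click is pushed back.
- fan_catch (a joint): Fan's catch, made as the charger's. Rad: 0 = hook down, rises to 0.2 to 0.25 while the ridge passes under the hook, and drops back to 0 at the click.
- cup: Bystander: loose red plastic cup, 72 across, 95 high, between the docks. Origin: centre of its underside.
- screwdriver: Bystander: small screwdriver lying between the docks. Origin about its middle, on the table.
- flask: Bystander: steel flask, 70 across, 190 high, far left. Origin: centre of its underside.
- basins: Bystander: three nested red basins full of chips, 144 across, 78 high, to the left. Origin: centre of its underside.
- boards: Bystander: pile of circuit boards, 130 x 100, 67 high, to the right. Origin: centre of its underside.
- tumbler: Bystander: clear plastic cup, 68 across, 90 high, far right. Origin: centre of its underside.
Not all that is in view belongs to the job. Leave any green or yellow look-alike of the battery alone.

How it is judged:
On the way, in this order (a step that is already met when the one before it is completed fails the run):
1. the charger's catch is pressed and the battery has sprung back out of its hook, at least 8 mm (x of battery in the frame of charger below -0.008 m and height (world z) of battery below 0.02 m and value of joint charger_catch above 0.03 rad), for 0.05 s.
2. the battery is lifted off the charger, its underside over 40 mm above the table (height (world z) of battery above 0.04 m), for 0.1 s.
At the end, for the whole second after the job is handed in: The battery lies in the fan's dock, pushed home behind the dropped hook: its origin -4 to 17 mm along the dock's x (an unlatched one is pushed back beyond this), within 5 mm sideways and 4 degrees of the dock's line, on the bed, the fan's catch back down (under 0.06 rad), at rest, untouched (x of battery in the frame of fan between -0.004 and 0.017 m and y of battery in the frame of fan between -0.005 and 0.005 m and z of battery in the frame of fan between 0.008 and 0.016 m and angle between the x axis of battery and the x axis of fan, either way round below 0.07 rad and value of joint fan_catch below 0.06 rad and linear speed of battery below 0.01 m/s).
It fails at once if the battery presses on the fan dock with more than 60 N, or on the charger with more than 80 N (contact forces added up) (contact force between battery and fan above 60 N or contact force between battery and charger above 80 N).
It fails at once if the fingers press on the charger or the fan with more than 60 N in all (contact forces added up) (contact force between the fingers and charger above 60 N or contact force between the fingers and fan above 60 N).
It fails at once if a bystander is pushed more than 30 mm from its place (distance of any of cup, screwdriver, flask, basins, boards, tumbler from where it was at the start of the episode above 0.03 m).
It also fails if it takes over 72 s, if anything falls off the work surface, if the arm or the gripper's body presses on something with over 40 N, if the wrist force passes 120 N, or if a joint passes its speed limit or range.

## Robot

A 6-joint arm with a two-finger parallel gripper is mounted at the origin on the work surface. World frame = base frame: x ahead of the robot, y to its left, z up, the work surface at z = 0. Lengths are in m, angles in rad, forces in N, time in s.
With the tool pointing down it reaches from about 0.375 to 0.975 m from the base axis. Payload 3.8 kg.
Tool frame: the origin (TCP) lies midway between the tips of the shut fingers; the grasp point (between the pads) lies 19 mm behind it; z points along the fingers, y is the line along which they close (so a half turn about z gives the same grasp; the last joint's range is limited). The gripper opens to 85 mm and grips with 20 to 120 N. Pads are 22 mm wide; open, the fingers measure 114 mm over their backs; the gripper's body (76 mm by 85 mm) begins 54 mm behind the grasp point. The pads swing forward as they close: fully open they stand 13 mm farther back than shut.
Start: joints at [1.238, 0.264, 1.604, -0, 1.274, -0.037], TCP at [0.197, 0.646, 0.231] pointing down, gripper open.
Joint ranges: [-2.63, 2.63], [-0.94, 2.18], [0.31, 2.57], [-1.31, 4.45], [0, 2.66], [-2.55, 2.55]. Speed limits (rad/s): [2.57, 2.57, 3.14, 3.14, 3.14, 3.14].

## Interface

Orientations are given as a rotation vector (axis times angle).
In Python, from workcell import bot, imaging gives the robot as it stands.
- The arm moves only by the tool step_arm, never from a script. Its argument "series" is a list of rows, each an object of numbers: "grip": the closure, from -1 (fully open) to 1 (shut); "x", "y", "z": the shift along the tool's x, y, z normalised to -1 to 1, where 1 is 500 mm; "ax", "ay", "az": the turn, a rotation vector about the tool's x, y, z normalised to -1 to 1, where 1 is 30 degrees. A call has 1 to 12 rows; each row is the pose to reach, as a shift and turn from the pose commanded when the call began, along the tool's axes at that moment; what a row does not reach only later rows make up. A row lasts 1/10 s, in which the tool goes at most 50 mm and 8.59 degrees, less where a joint would pass 70% of its speed; a pose out of reach is approached as far as the arm can. A call with a number of a shift or a turn outside -1 to 1 is refused whole. A call with a gripper value outside its range is refused whole. The fingers move at their own pace and stop on an object; "force" is the grip in N (left out, the last holds). Time passes only in rows, so rows that repeat a pose let the fingers close. It gives the time, the measured TCP pose, the force, the opening and the grip force at its end, in the units of the state.
- bot.read_state(): the state, without advancing time (a new reading comes with each control period).
- imaging.read_camera(name): name is "scene" or "top" or "wrist"; returns a dict with "img" (400x640x3 uint8, red, green, blue), "fx", "fy", "cx", "cy" (pixels), "R" (3x3) and "t" (3): a world point X has camera coordinates R X + t. Camera axes: x right, y down, z forward; pixel columns grow to the right and rows downward; lengths in m; the calibration is good to about 2 mm. The wrist camera is an equidistant fisheye: a pixel r from the principal point sees the ray r / f radians off the axis. A picture is of the moment at which its call begins. There is no depth.
- bot.finish_job(): hands the job in; it is judged then, once.
The state is a dict: "time": time; "q": joint angles; "joint_vel": joint speeds; "joint_torque": joint torques, N m; "tool_pos": TCP position; "tcp_rot": TCP orientation; "wrist_force": force on the tool from outside, world axes, zero at the start; "torque": the same for the moment, N m; "width": opening from 0.0 (shut) to 1.0 (fully open); "grip_force": force on a finger pad.
Only numpy, scipy, OpenCV 4.12 (cv2) and the standard library are available. Lean on these libraries where they do the work, as an engineer would, in place of code of your own. Each camera call takes 0.05 s, during which the arm holds its last target. There are 200 camera calls.

## Working session

There is one attempt and no reset: what is moved stays moved. The work goes in short steps, Python scripts to look and compute and a tool call to move; the robot and the scene stay as the last step left them, time stands still between calls to the robot, and variables do not carry over. Pictures are saved under pics/ and viewed, at most 10 in all, crops included, and the job is handed in when it is done.

Besides the shell and the picture viewer there is one more tool, called after "Call:" by a JSON object that holds its "fn" and its "kwargs". step_arm: Moves the arm, as the interface text tells. Scaled input: -1 to 1 covers 500 mm each way for a shift and 30 degrees each way for a turn. Its arguments: {"type":"object","properties":{"series":{"type":"array","items":{"type":"object","properties":{"grip":{"type":"number"},"x":{"type":"number","minimum":-1,"maximum":1},"y":{"type":"number","minimum":-1,"maximum":1},"z":{"type":"number","minimum":-1,"maximum":1},"ax":{"type":"number","minimum":-1,"maximum":1},"ay":{"type":"number","minimum":-1,"maximum":1},"az":{"type":"number","minimum":-1,"maximum":1}}}},"force":{"type":"number"}},"required":["series"]}

```bash
mkdir -p pics; ls; python3 - <<'E'
from workcell import bot, imaging
import cv2,numpy as np
s=bot.read_state(); print({k:np.round(v,3) for k,v in s.items()})
for n in("top","scene"):
    c=imaging.read_camera(n); cv2.imwrite(f"pics/{n}0.png",c["img"][:,:,::-1]); np.savez(f"{n}0.npz",**c)
    print(n,c["fx"],c["fy"],c["cx"],c["cy"],np.round(c["R"],3).tolist(),np.round(c["t"],3))
E
```

```text
pics
{'time': np.float64(0.0), 'q': array([ 1.238,  0.265,  1.605, -0.   ,  1.274, -0.037]), 'joint_vel': array([ 0.001, -0.002, -0.001, -0.001,  0.   , -0.001]), 'joint_torque': array([-1.0000e-03, -5.1512e+01, -3.6731e+01, -0.0000e+00,  1.3000e-02,
       -0.0000e+00]), 'tool_pos': array([0.197, 0.645, 0.23 ]), 'tcp_rot': array([-4.630e-01, -3.107e+00,  3.000e-03]), 'wrist_force': array([ 0.656, -0.581,  0.245]), 'torque': array([ 0.04 , -0.051, -0.056]), 'grip_force': np.float64(0.0), 'width': np.float64(0.998)}
top 418.69031396777433 418.69031396777433 322.8073670224452 202.23586113369038 [[0.016, -1.0, -0.002], [-0.997, -0.015, -0.073], [0.073, 0.003, -0.997]] [0.007 0.564 1.23 ]
scene 412.33273830619106 412.33273830619106 325.2684660937831 201.45862631001174 [[0.828, 0.56, 0.011], [0.478, -0.696, -0.535], [-0.292, 0.449, -0.844]] [-0.449 -0.237  1.521]
```

View pics/top0.png

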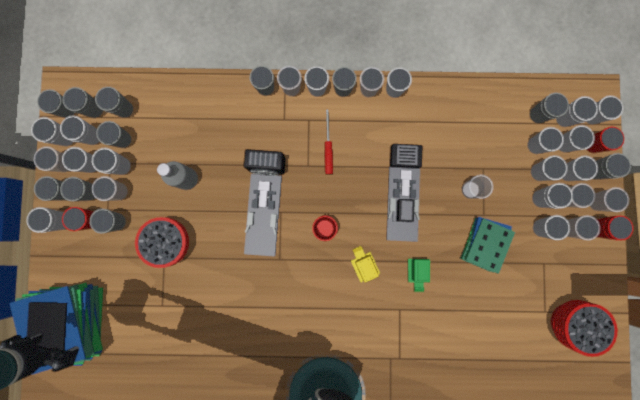

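View pics/scene0.png

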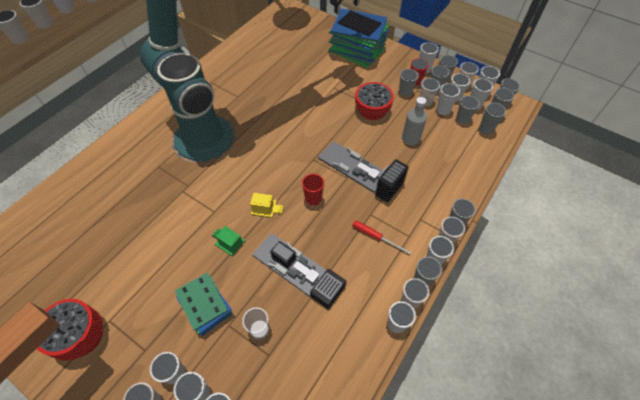

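The top view shows the charger at about (404,195) with the black battery at (405,210), and the fan dock at (263,205) with its housing at (264,161). Things that could be taken for the battery:
- the black pack at (405,210): my choice, since it is black and sits in the dock with the low box
- the green look-alike at (419,270)
- the yellow look-alike at (365,265)

```bash
cat > h.py <<'E'
import numpy as np,cv2
def load(n): return dict(np.load(n))
def ray(c,u,v):
    d=np.array([(u-c["cx"])/c["fx"],(v-c["cy"])/c["fy"],1.]); R=c["R"]
    return -R.T@c["t"],R.T@d
def onz(c,u,v,z):
    o,d=ray(c,u,v); return o+d*(z-o[2])/d[2]
def proj(c,X):
    p=c["R"]@np.asarray(X,float)+c["t"]; return c["fx"]*p[0]/p[2]+c["cx"],c["fy"]*p[1]/p[2]+c["cy"]
E
python3 - <<'E'
from h import *
c=load("top0.npz"); im=c["img"][:,:,::-1]
a=cv2.resize(im[140:265,235:295],None,fx=4.7,fy=4.7,interpolation=cv2.INTER_CUBIC)
b=cv2.resize(im[140:265,375:435],None,fx=4.7,fy=4.7,interpolation=cv2.INTER_CUBIC)
cv2.imwrite("pics/crop0.png",np.hstack([a,b]))
hsv=cv2.cvtColor(np.ascontiguousarray(im),cv2.COLOR_BGR2HSV)
g=((hsv[...,1]<45)).astype(np.uint8)
for nm,x0,x1 in(("fan",235,295),("chg",380,430)):
    print(nm)
    for v in range(178,258,6):
        r=np.where(g[v,x0:x1])[0]
        if len(r): L,Rr=r[0]+x0,r[-1]+x0; print(v,L,Rr,np.round(onz(c,L,v,.012)[:2],3),np.round(onz(c,Rr+1,v,.012)[:2],3))
E
```

```text
fan
178 251 281 [0.634 0.234] [0.636 0.14 ]
184 250 280 [0.616 0.236] [0.617 0.142]
190 250 280 [0.598 0.236] [0.599 0.142]
196 249 279 [0.58  0.238] [0.581 0.145]
202 248 279 [0.561 0.241] [0.563 0.144]
208 248 278 [0.543 0.24 ] [0.545 0.147]
214 247 278 [0.525 0.243] [0.527 0.146]
220 247 277 [0.507 0.242] [0.509 0.149]
226 246 277 [0.489 0.244] [0.491 0.149]
232 246 276 [0.471 0.244] [0.473 0.151]
238 245 276 [0.453 0.246] [0.455 0.151]
244 245 275 [0.435 0.246] [0.437 0.153]
250 244 275 [0.418 0.248] [0.419 0.153]
chg
178 389 419 [ 0.641 -0.183] [ 0.642 -0.277]
184 389 418 [ 0.622 -0.183] [ 0.624 -0.274]
190 389 418 [ 0.604 -0.183] [ 0.606 -0.274]
196 388 418 [ 0.586 -0.18 ] [ 0.587 -0.274]
202 388 418 [ 0.568 -0.181] [ 0.569 -0.274]
208 388 418 [ 0.55  -0.181] [ 0.551 -0.274]
214 388 418 [ 0.532 -0.181] [ 0.533 -0.274]
220 387 417 [ 0.514 -0.178] [ 0.515 -0.271]
226 387 417 [ 0.496 -0.178] [ 0.497 -0.271]
232 387 417 [ 0.478 -0.178] [ 0.479 -0.271]
238 387 417 [ 0.46  -0.178] [ 0.461 -0.271]
```

View pics/crop0.png

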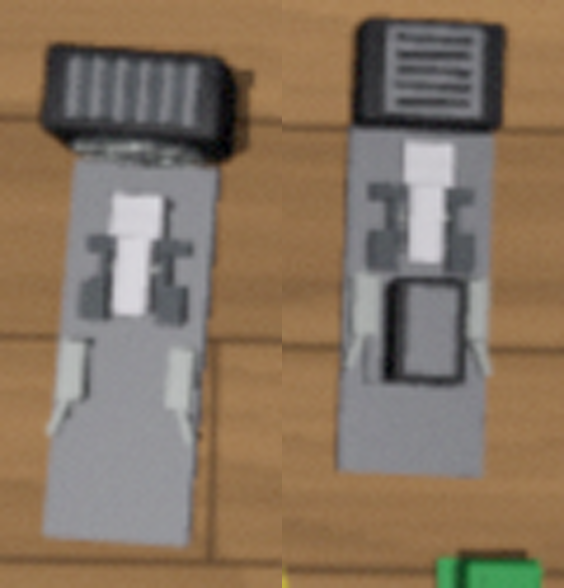

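The crop confirms the choice. The right dock is the charger (low box at the far end, black battery at top-image px (405,211)). The left dock is the empty fan dock, with its pad at about (264,186).

```bash
cat >> h.py <<'E'
def dock(c,u0,u1,v0,v1,ve):
    """edges by half-level saturation crossing -> axis yaw, dock origin (bed end at x=-92, top z 12)"""
    S=cv2.cvtColor(c["img"],cv2.COLOR_RGB2HSV)[...,1].astype(float)
    def cross(p,t):
        i=np.where((p[:-1]>t)&(p[1:]<=t))[0][0]; return i+(p[i]-t)/(p[i]-p[i+1])
    L,R=[],[]
    for v in range(v0,v1):
        p=S[v,u0:u1]; t=(np.median(p[:4])+np.median(p[len(p)//2-3:len(p)//2+3]))/2
        L.append(onz(c,u0+cross(p,t),v,.012)); R.append(onz(c,u1-1-cross(p[::-1],t),v,.012))
    L,R=np.array(L),np.array(R)
    fl=np.polyfit(L[:,0],L[:,1],1); fr=np.polyfit(R[:,0],R[:,1],1)
    m=(fl+fr)/2; yaw=np.arctan(m[0])
    es=[]
    um=(u0+u1)//2
    for u in range(um-8,um+8):
        p=S[:ve,u][::-1][:30]; t=(np.median(p[:4])+np.median(p[-6:]))/2
        es.append(onz(c,u,ve-1-cross(p,t),.012))
    e=np.median(es,axis=0); ax=np.array([np.cos(yaw),np.sin(yaw)])
    base=np.array([e[0],np.polyval(m,e[0])])
    print("yaws",np.degrees(np.arctan([fl[0],fr[0]])),"width",(np.polyval(fl,e[0])-np.polyval(fr,e[0]))*np.cos(yaw),"end",e[:2])
    return base+ax*.092,yaw
def at(o,yaw,x,y=0): return o+np.array([np.cos(yaw)*x-np.sin(yaw)*y,np.sin(yaw)*x+np.cos(yaw)*y])
E
python3 - <<'E'
from h import *
c=load("top0.npz")
for nm,a in(("fan",(236,292,180,250,266)),("chg",(378,430,178,236,250))):
    o,y=dock(c,*a); print(nm,o,np.degrees(y))
    print(" catch pad px",proj(c,[*at(o,y,.104),.037]),"pad corners",proj(c,[*at(o,y,.118,.016),.037]),proj(c,[*at(o,y,.09,-.016),.037]),"rail entr",proj(c,[*at(o,y,-.005,.03),.027]),"batt top",proj(c,[*at(o,y,-.003),.064]))
    print(" pad world",at(o,y,.104), "batt centre",at(o,y,-.003))
E
```

```text
yaws [-3.41293816 -3.42944393] width 0.09481566902415792 end [0.40252858 0.18977331]
fan [0.49436462 0.19783763] -3.421191116186744
 catch pad px (np.float64(263.36945542427736), np.float64(189.21545665257136)) pad corners (np.float64(258.38718737544116), np.float64(184.11679167944934)) (np.float64(268.36092713129176), np.float64(194.3235403019103)) rail entr (np.float64(250.6180384354606), np.float64(225.33519208765338)) batt top (np.float64(258.83321930578654), np.float64(225.19367576641608))
 pad world [0.59817927 0.19163137] batt centre [0.49136996 0.19801665]
yaws [-1.94952916 -1.77730185] width 0.09457910567459664 end [ 0.4527855  -0.22729942]
chg [ 0.54473685 -0.22508853] -1.8634197134288897
 catch pad px (np.float64(405.5954792624441), np.float64(174.4044685242851)) pad corners (np.float64(400.3558925474913), np.float64(169.4660781577321)) (np.float64(410.844481503956), np.float64(179.3517331681782)) rail entr (np.float64(393.58961126487316), np.float64(210.82194424177493)) batt top (np.float64(406.1733003086164), np.float64(209.95153358461906))
 pad world [ 0.64868185 -0.22847031] batt centre [ 0.54173843 -0.22499098]
```

```bash
cat >> h.py <<'E'
from scipy.spatial.transform import Rotation as Ro
def plan(s,p,yaw):
    """normalised shift/turn to world p with tool down, tool y along world angle yaw+90deg"""
    R=Ro.from_rotvec(s["tcp_rot"]); c,si=np.cos(yaw),np.sin(yaw)
    T=Ro.from_matrix(np.array([[-c,-si,0],[-si,c,0],[0,0,-1.]]).T.T)
    d=R.inv().apply(np.asarray(p)-s["tool_pos"])/.5
    r=np.degrees((R.inv()*T).as_rotvec())/30
    print("shift",np.round(d,4),"turn",np.round(r,4),"dist mm",np.round(500*np.linalg.norm(d),1))
F=(np.array([.4955,.1977]),np.radians(-3.42)); C=(np.array([.546,-.2251]),np.radians(-1.86))
E
python3 - <<'E'
from h import *
from workcell import bot
s=bot.read_state()
plan(s,[.42,.21,.2],C[1]); 
t=dict(s); t["tool_pos"]=np.array([.42,.21,.2]); c,si=np.cos(C[1]),np.sin(C[1])
t["tcp_rot"]=Ro.from_matrix(np.array([[-c,-si,0],[-si,c,0],[0,0,-1.]])).as_rotvec(); print(at(*C,.104)); plan(t,[*at(*C,.104),.12],C[1])
E
```

```text
shift [-0.6811 -0.7019  0.0616] turn [-0.0039 -0.0007 -0.5029] dist mm 490.0
[ 0.6499452  -0.22847557]
shift [-0.4881 -0.8616  0.16  ] turn [-0. -0.  0.] dist mm 501.5
```

Call:
{"fn": "step_arm", "kwargs": {"series": [{"x":-0.681,"y":-0.702,"z":0.06,"az":-0.503,"grip":1},{"x":-0.681,"y":-0.702,"z":0.06,"az":-0.503,"grip":1},{"x":-0.681,"y":-0.702,"z":0.06,"az":-0.503,"grip":1},{"x":-0.681,"y":-0.702,"z":0.06,"az":-0.503,"grip":1},{"x":-0.681,"y":-0.702,"z":0.06,"az":-0.503,"grip":1},{"x":-0.681,"y":-0.702,"z":0.06,"az":-0.503,"grip":1},{"x":-0.681,"y":-0.702,"z":0.06,"az":-0.503,"grip":1},{"x":-0.681,"y":-0.702,"z":0.06,"az":-0.503,"grip":1},{"x":-0.681,"y":-0.702,"z":0.06,"az":-0.503,"grip":1},{"x":-0.681,"y":-0.702,"z":0.06,"az":-0.503,"grip":1},{"x":-0.681,"y":-0.702,"z":0.06,"az":-0.503,"grip":1}]}}

```text
validation failed for argument at $.se...
```

```bash
python3 - <<'E'
from h import *
from workcell import bot,imaging
s=bot.read_state(); print(s["time"],s["tool_pos"],s["tcp_rot"],s["wrist_force"])
plan(s,[*at(*C,.104),.12],C[1])
E
```

```text
0.1 [0.19655521 0.64504758 0.23007976] [-0.4628773  -3.10691986  0.00320869] [0.42284655 0.63680751 0.10093379]
shift [-1.3767 -1.4064  0.223 ] turn [-0.0039 -0.0007 -0.5029] dist mm 990.3
```

The move was refused, and the message is cut short. I'll retry with every key spelled out.

Call:
{"fn": "step_arm", "kwargs": {"series": [{"x":-0.681,"y":-0.702,"z":0.06,"ax":0.0,"ay":0.0,"az":-0.503,"grip":1.0}], "force": 60}}

```text
time: 0.2
tool_pos: [0.2178, 0.6044, 0.2273]
tcp_rot: [-0.219, -3.133, -0.003]
wrist_force: [1.4, 0.0, 0.3]
width: 0.855
grip_force: 0.0
```

```bash
python3 - <<'E'
from h import *
from workcell import bot,imaging
s=bot.read_state()
plan(s,[.42,.21,.2],C[1])
E
```

```text
shift [-0.5103 -0.725   0.0526] turn [ 0.0039 -0.0023 -0.2045] dist mm 444.1
```

Call:
{"fn": "step_arm", "kwargs": {"series": [{"x":-0.51,"y":-0.725,"z":0.05,"ax":0.0,"ay":0.0,"az":-0.205,"grip":1.0},{"x":-0.51,"y":-0.725,"z":0.05,"ax":0.0,"ay":0.0,"az":-0.205,"grip":1.0},{"x":-0.51,"y":-0.725,"z":0.05,"ax":0.0,"ay":0.0,"az":-0.205,"grip":1.0},{"x":-0.51,"y":-0.725,"z":0.05,"ax":0.0,"ay":0.0,"az":-0.205,"grip":1.0},{"x":-0.51,"y":-0.725,"z":0.05,"ax":0.0,"ay":0.0,"az":-0.205,"grip":1.0},{"x":-0.51,"y":-0.725,"z":0.05,"ax":0.0,"ay":0.0,"az":-0.205,"grip":1.0},{"x":-0.51,"y":-0.725,"z":0.05,"ax":0.0,"ay":0.0,"az":-0.205,"grip":1.0},{"x":-0.51,"y":-0.725,"z":0.05,"ax":0.0,"ay":0.0,"az":-0.205,"grip":1.0},{"x":-0.51,"y":-0.725,"z":0.05,"ax":0.0,"ay":0.0,"az":-0.205,"grip":1.0}]}}

```text
time: 1.1
tool_pos: [0.4195, 0.2033, 0.2028]
tcp_rot: [-0.061, -3.141, 0.001]
wrist_force: [1.0, 0.2, -0.3]
width: 0.001
grip_force: 0.0
```

```bash
python3 - <<'E'
from h import *
from workcell import bot,imaging
c=imaging.read_camera("wrist"); np.savez("wf.npz",**c); cv2.imwrite("pics/wf.png",c["img"][:,:,::-1])
s=bot.read_state(); print(s["time"],s["tool_pos"],s["width"])
plan(s,[*at(*C,.104),.12],C[1])
E
```

```text
1.15 [0.42177072 0.19813663 0.20240385] 0.0006086693776755031
shift [-0.4911 -0.8326  0.17  ] turn [-0.0101  0.003  -0.0174] dist mm 490.8
```

View pics/wf.png

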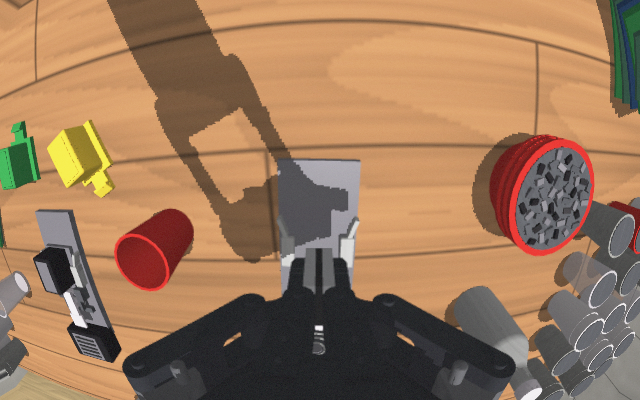

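The wrist view shows the fan bed's rear corners at about (280,160) and (360,160), with the lead-ins at (281,222) and (357,222). The cup is at (155,250) and the charger is at lower left. I'll cross-check the fan dock against these corners.

Call:
{"fn": "step_arm", "kwargs": {"series": [{"x":-0.49,"y":-0.832,"z":0.17,"ax":0.0,"ay":0.0,"az":0.0,"grip":1.0},{"x":-0.49,"y":-0.832,"z":0.17,"ax":0.0,"ay":0.0,"az":0.0,"grip":1.0},{"x":-0.49,"y":-0.832,"z":0.17,"ax":0.0,"ay":0.0,"az":0.0,"grip":1.0},{"x":-0.49,"y":-0.832,"z":0.17,"ax":0.0,"ay":0.0,"az":0.0,"grip":1.0},{"x":-0.49,"y":-0.832,"z":0.17,"ax":0.0,"ay":0.0,"az":0.0,"grip":1.0},{"x":-0.49,"y":-0.832,"z":0.17,"ax":0.0,"ay":0.0,"az":0.0,"grip":1.0},{"x":-0.49,"y":-0.832,"z":0.17,"ax":0.0,"ay":0.0,"az":0.0,"grip":1.0},{"x":-0.49,"y":-0.832,"z":0.17,"ax":0.0,"ay":0.0,"az":0.0,"grip":1.0},{"x":-0.49,"y":-0.832,"z":0.17,"ax":0.0,"ay":0.0,"az":0.0,"grip":1.0},{"x":-0.49,"y":-0.832,"z":0.17,"ax":0.0,"ay":0.0,"az":0.0,"grip":1.0},{"x":-0.49,"y":-0.832,"z":0.17,"ax":0.0,"ay":0.0,"az":0.0,"grip":1.0}]}}

```text
time: 2.25
tool_pos: [0.6489, -0.2238, 0.116]
tcp_rot: [-0.067, -3.14, 0.001]
wrist_force: [-0.5, -0.6, 0.8]
width: -0.006
grip_force: 0.0
```

```bash
cat >> h.py <<'E'
def wonz(c,u,v,z):
    p=np.array([(u-c["cx"])/c["fx"],(v-c["cy"])/c["fy"]]); th=np.linalg.norm(p)
    d=c["R"].T@np.array([*(p/th*np.sin(th)),np.cos(th)]); o=-c["R"].T@c["t"]
    return o+d*(z-o[2])/d[2]
def wproj(c,X):
    p=c["R"]@np.asarray(X,float)+c["t"]; r=np.hypot(p[0],p[1]); th=np.arctan2(r,p[2])
    return np.array([c["cx"]+c["fx"]*th*p[0]/r,c["cy"]+c["fy"]*th*p[1]/r])
def todock(D,p):
    d=np.asarray(p)[:2]-D[0]; c,s=np.cos(D[1]),np.sin(D[1]); return np.array([c*d[0]+s*d[1],-s*d[0]+c*d[1]])*1000
E
python3 - <<'E'
from h import *
from workcell import bot,imaging
c=load("wf.npz")
for u,v in((280,160),(360,160)): print(np.round(todock(F,wonz(c,u,v,.012)),1))
print("expect px",wproj(c,[*at(*F,-.092,.046),.012]),wproj(c,[*at(*F,-.092,-.046),.012]))
w=imaging.read_camera("wrist"); np.savez("wc.npz",**w); cv2.imwrite("pics/wc.png",w["img"][:,:,::-1])
s=bot.read_state(); print(s["time"],s["tool_pos"],s["width"])
plan(s,[*at(*C,.104),.045],C[1])
for x,y,z in((-.092,.046,.012),(-.092,-.046,.012),(-.035,.023,.064),(-.035,-.023,.064),(.029,.023,.064)): print(x,y,z,np.round(wproj(w,[*at(*C,x,y),z])))
E
```

```text
[-92.6 -41.5]
[-94.4  46.7]
expect px [359.30151737 162.10617668] [275.9536723  160.46921296]
2.3 [ 0.64786892 -0.22131272  0.11634986] -0.0009435483001861815
shift [-0.0051 -0.0142  0.1427] turn [ 0.0014 -0.0043 -0.0172] dist mm 71.7
-0.092 0.046 0.012 [367. -31.]
-0.092 -0.046 0.012 [253. -28.]
-0.035 0.023 0.064 [345.  16.]
-0.035 -0.023 0.064 [271.  18.]
0.029 0.023 0.064 [346. 116.]
```

View pics/wc.png

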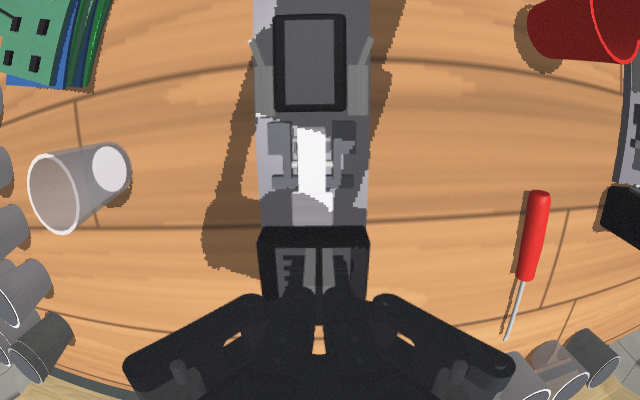

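The wrist view shows the battery top at px (273..347, 14..112), matching the prediction (271..345, 17..116) to about 2 mm. The rocker runs (312,130..225) and is in line with the shut fingers at (320,260). Next I go down to just above the pad.

Call:
{"fn": "step_arm", "kwargs": {"series": [{"x":-0.004,"y":-0.012,"z":0.07,"ax":0.0,"ay":0.0,"az":-0.017,"grip":1.0},{"x":-0.004,"y":-0.012,"z":0.13,"ax":0.0,"ay":0.0,"az":-0.017,"grip":1.0},{"x":-0.004,"y":-0.012,"z":0.14,"ax":0.0,"ay":0.0,"az":-0.017,"grip":1.0},{"x":-0.004,"y":-0.012,"z":0.14,"ax":0.0,"ay":0.0,"az":-0.017,"grip":1.0}]}}

```text
time: 2.7
tool_pos: [0.6481, -0.2237, 0.0469]
tcp_rot: [-0.045, -3.138, -0.003]
wrist_force: [-0.0, -0.4, 0.6]
width: -0.001
grip_force: 0.0
```

```bash
python3 - <<'E'
from h import *
from workcell import bot
s=bot.read_state(); print(s["time"],s["tool_pos"],s["wrist_force"]); print(todock(C,s["tool_pos"])); plan(s,[*at(*C,.104),.029],C[1])
E
```

```text
2.7 [ 0.64812001 -0.22371647  0.04686014] [-0.04355652 -0.35809839  0.60551083]
[102.02129645   4.6973511 ]
shift [-0.0041 -0.0095  0.0357] turn [ 0.003  -0.007   0.0075] dist mm 18.6
```

Call:
{"fn": "step_arm", "kwargs": {"series": [{"x":-0.003,"y":-0.008,"z":0.012,"ax":0.0,"ay":0.0,"az":0.0,"grip":1.0},{"x":-0.003,"y":-0.008,"z":0.02,"ax":0.0,"ay":0.0,"az":0.0,"grip":1.0},{"x":-0.003,"y":-0.008,"z":0.026,"ax":0.0,"ay":0.0,"az":0.0,"grip":1.0},{"x":-0.003,"y":-0.008,"z":0.032,"ax":0.0,"ay":0.0,"az":0.0,"grip":1.0},{"x":-0.003,"y":-0.008,"z":0.032,"ax":0.0,"ay":0.0,"az":0.0,"grip":1.0}]}}

```text
time: 3.2
tool_pos: [0.6535, -0.2301, 0.0344]
tcp_rot: [0.047, 3.136, -0.002]
wrist_force: [1.7, 0.6, 4.4]
width: 0.003
grip_force: 2.1
```

```bash
cat > st.py <<'E'
from h import *
from workcell import bot
import sys
s=bot.read_state(); print(s["time"],np.round(s["tool_pos"],4),np.round(s["wrist_force"],1),np.round(s["torque"],2),s["width"]); print("chg",todock(C,s["tool_pos"]),"fan",todock(F,s["tool_pos"]))
E
python3 st.py
```

```text
3.2 [ 0.6535 -0.2301  0.0344] [1.7 0.6 4.4] [ 0.15 -0.32 -0.04] 0.0028064747220173246
chg [107.65254108  -1.4829761 ] fan [ 183.2851347  -417.58617049]
```

Call:
{"fn": "step_arm", "kwargs": {"series": [{"x":0.003,"y":0.0,"z":0.004,"ax":0.0,"ay":0.0,"az":0.0,"grip":1.0},{"x":0.003,"y":0.0,"z":0.008,"ax":0.0,"ay":0.0,"az":0.0,"grip":1.0},{"x":0.003,"y":0.0,"z":0.008,"ax":0.0,"ay":0.0,"az":0.0,"grip":1.0}]}}

```text
time: 3.5
tool_pos: [0.6543, -0.2303, 0.0319]
tcp_rot: [0.047, 3.132, -0.003]
wrist_force: [4.6, 0.2, 6.1]
width: -0.001
grip_force: 3.7
```

```bash
cat > bat.py <<'E'
# battery body top (z 64) from the top camera: dark outline centroid, in dock frames
from h import *
from workcell import imaging
def rear(c,D,lo=-60,hi=60):
    g=cv2.cvtColor(c["img"],cv2.COLOR_RGB2GRAY).astype(np.float32)
    xs=np.arange(lo-60,hi,.5); ys=np.arange(-15,16,3)
    P=np.array([[proj(c,[*at(*D,x/1e3,y/1e3),.064]) for x in xs] for y in ys],np.float32)
    p=cv2.remap(g,P[...,0],P[...,1],cv2.INTER_LINEAR).mean(0)
    d=np.gradient(cv2.GaussianBlur(p[None],(0,0),3)[0]); return xs,p,d
c=imaging.read_camera("top")
o=load("top0.npz")
for n,k in(("before",o),("now",c)):
    xs,p,d=rear(k,C); m=xs<-10; print(n,"rear edge of top at dock x",xs[m][np.argmin(d[m])])
E
python3 st.py; python3 bat.py
```

```text
3.5 [ 0.6543 -0.2303  0.0319] [4.6 0.2 6.1] [ 0.22 -0.76 -0.02] -0.00126464527953369
chg [108.36482094  -1.65198561] fan [ 184.00175164 -417.73572642]
before rear edge of top at dock x -38.0
now rear edge of top at dock x -50.0
```

Call:
{"fn": "step_arm", "kwargs": {"series": [{"x":0.004,"y":0.0,"z":0.004,"ax":0.0,"ay":0.0,"az":0.0,"grip":1.0},{"x":0.004,"y":0.0,"z":0.004,"ax":0.0,"ay":0.0,"az":0.0,"grip":1.0},{"x":0.004,"y":0.0,"z":0.004,"ax":0.0,"ay":0.0,"az":0.0,"grip":1.0}]}}

```text
time: 3.85
tool_pos: [0.6528, -0.2307, 0.0303]
tcp_rot: [0.047, 3.13, -0.005]
wrist_force: [5.8, 0.4, 6.0]
width: -0.003
grip_force: 4.0
```

```bash
python3 st.py; python3 bat.py
```

```text
3.85 [ 0.6528 -0.2307  0.0303] [5.8 0.4 6. ] [ 0.06 -0.94  0.04] -0.003496697235990035
chg [106.97486802  -2.16229003] fan [ 182.6262063  -418.28368146]
before rear edge of top at dock x -38.0
now rear edge of top at dock x -25.5
```

```bash
python3 - <<'E'
from h import *
from workcell import imaging
t=imaging.read_camera("top"); w=imaging.read_camera("wrist"); np.savez("t2.npz",**t); np.savez("w2.npz",**w)
a=cv2.resize(t["img"][150:250,375:435],None,fx=4,fy=4,interpolation=cv2.INTER_CUBIC); b=w["img"][:,60:600]
cv2.imwrite("pics/press.png",np.hstack([a,b])[:,:,::-1])
print(np.round(wproj(w,[*at(*C,-.035,.023),.064])),np.round(wproj(w,[*at(*C,.029,.023),.064])),np.round(wproj(w,[*at(*C,.029-.016,.023),.064])))
E
```

```text
[389. -48.] [389. 121.] [390.  76.]
```

View pics/press.png

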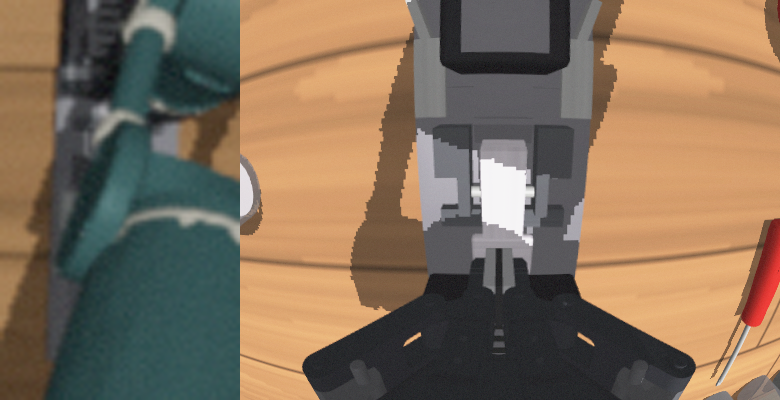

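The composite shows the battery's front top edge at wrist row ~73. I predicted 76 for sprung back and 121 for latched, so it has come free by about 16 mm. The top view is hidden by the arm. Next I go up and over the battery, opening the gripper.

Call:
{"fn": "step_arm", "kwargs": {"series": [{"x":0.0,"y":0.0,"z":-0.06,"ax":0.0,"ay":0.0,"az":0.0,"grip":1.0},{"x":0.0,"y":0.0,"z":-0.16,"ax":0.0,"ay":0.0,"az":0.0,"grip":0.0},{"x":0.08,"y":0.0,"z":-0.18,"ax":0.0,"ay":0.0,"az":0.0,"grip":-1.0},{"x":0.17,"y":0.0,"z":-0.18,"ax":0.0,"ay":0.0,"az":0.0,"grip":-1.0},{"x":0.25,"y":0.005,"z":-0.18,"ax":0.0,"ay":0.0,"az":0.0,"grip":-1.0},{"x":0.25,"y":0.005,"z":-0.18,"ax":0.0,"ay":0.0,"az":0.0,"grip":-1.0},{"x":0.25,"y":0.005,"z":-0.18,"ax":0.0,"ay":0.0,"az":0.0,"grip":-1.0}]}}

```text
time: 4.7
tool_pos: [0.522, -0.2233, 0.1164]
tcp_rot: [0.048, 3.141, -0.0]
wrist_force: [0.0, -0.5, -0.1]
width: 0.992
grip_force: 0.0
```

```bash
python3 st.py; python3 - <<'E'
from h import *
from workcell import bot
s=bot.read_state(); print(s["tcp_rot"]); plan(s,[*at(*C,-.020,.001),.035],C[1])
E
```

```text
4.7 [ 0.522  -0.2233  0.1164] [ 0.  -0.5 -0.1] [ 0.03  0.01 -0.04] 0.9918554524802534
chg [-24.06436548   0.99077505] fan [  51.54970227 -418.6991673 ]
[ 4.77838352e-02  3.14087427e+00 -1.77302173e-04]
shift [-0.0081  0.      0.1627] turn [-0.0002  0.0007  0.0039] dist mm 81.5
```

Call:
{"fn": "step_arm", "kwargs": {"series": [{"x":-0.008,"y":0.0,"z":0.07,"ax":0.0,"ay":0.0,"az":0.0,"grip":-1.0},{"x":-0.008,"y":0.0,"z":0.13,"ax":0.0,"ay":0.0,"az":0.0,"grip":-1.0},{"x":-0.008,"y":0.0,"z":0.16,"ax":0.0,"ay":0.0,"az":0.0,"grip":-1.0},{"x":-0.008,"y":0.0,"z":0.16,"ax":0.0,"ay":0.0,"az":0.0,"grip":-1.0}]}}

```text
time: 5.1
tool_pos: [0.5258, -0.2227, 0.0336]
tcp_rot: [-0.046, -3.137, -0.003]
wrist_force: [-0.1, 0.4, 0.9]
width: 1.0
grip_force: 0.0
```

```bash
python3 st.py
```

```text
5.1 [ 0.5258 -0.2227  0.0336] [-0.1  0.4  0.9] [0.03 0.01 0.01] 0.9996658082262389
chg [-20.276908    1.7832099] fan [  55.31418292 -417.80391727]
```

Now close gently on the battery, then firm up the grip.

Call:
{"fn": "step_arm", "kwargs": {"series": [{"x":0.0,"y":0.0,"z":0.0,"ax":0.0,"ay":0.0,"az":0.0,"grip":1.0},{"x":0.0,"y":0.0,"z":0.0,"ax":0.0,"ay":0.0,"az":0.0,"grip":1.0},{"x":0.0,"y":0.0,"z":0.0,"ax":0.0,"ay":0.0,"az":0.0,"grip":1.0},{"x":0.0,"y":0.0,"z":0.0,"ax":0.0,"ay":0.0,"az":0.0,"grip":1.0},{"x":0.0,"y":0.0,"z":0.0,"ax":0.0,"ay":0.0,"az":0.0,"grip":1.0}], "force": 40}}

```text
time: 5.6
tool_pos: [0.5284, -0.2244, 0.0382]
tcp_rot: [0.046, 3.138, -0.003]
wrist_force: [0.8, -1.9, 6.3]
width: 0.527
grip_force: 43.7
```

```bash
python3 st.py
```

```text
5.6 [ 0.5284 -0.2244  0.0382] [ 0.8 -1.9  6.3] [-0.18  0.07  0.05] 0.5271101975868837
chg [-17.5914413    0.11415675] fan [  58.04409222 -419.39924328]
```

Call:
{"fn": "step_arm", "kwargs": {"series": [{"x":0.0,"y":0.0,"z":-0.002,"ax":0.0,"ay":0.0,"az":0.0,"grip":1.0},{"x":0.015,"y":0.0,"z":-0.002,"ax":0.0,"ay":0.0,"az":0.0,"grip":1.0},{"x":0.03,"y":0.0,"z":-0.002,"ax":0.0,"ay":0.0,"az":0.0,"grip":1.0},{"x":0.05,"y":0.0,"z":-0.002,"ax":0.0,"ay":0.0,"az":0.0,"grip":1.0},{"x":0.07,"y":0.0,"z":-0.002,"ax":0.0,"ay":0.0,"az":0.0,"grip":1.0},{"x":0.074,"y":0.0,"z":-0.002,"ax":0.0,"ay":0.0,"az":0.0,"grip":1.0},{"x":0.074,"y":0.0,"z":-0.002,"ax":0.0,"ay":0.0,"az":0.0,"grip":1.0}], "force": 80}}

```text
time: 6.3
tool_pos: [0.4897, -0.2227, 0.0384]
tcp_rot: [0.047, 3.139, -0.001]
wrist_force: [1.3, -0.7, 6.7]
width: 0.523
grip_force: 84.0
```

```bash
python3 st.py
```

```text
6.3 [ 0.4897 -0.2227  0.0384] [ 1.3 -0.7  6.7] [-0.3  -0.34  0.06] 0.5230066971408773
chg [-56.30219124   0.53179711] fan [  19.33632011 -420.03561035]
```

Call:
{"fn": "step_arm", "kwargs": {"series": [{"x":0.0,"y":0.0,"z":-0.01,"ax":0.0,"ay":0.0,"az":0.0,"grip":1.0},{"x":0.0,"y":0.0,"z":-0.03,"ax":0.0,"ay":0.0,"az":0.0,"grip":1.0},{"x":0.0,"y":0.0,"z":-0.08,"ax":0.0,"ay":0.0,"az":0.0,"grip":1.0},{"x":0.0,"y":0.0,"z":-0.16,"ax":0.0,"ay":0.0,"az":0.0,"grip":1.0},{"x":0.0,"y":0.0,"z":-0.24,"ax":0.0,"ay":0.0,"az":0.0,"grip":1.0},{"x":0.0,"y":0.0,"z":-0.3,"ax":0.0,"ay":0.0,"az":0.0,"grip":1.0},{"x":0.0,"y":0.0,"z":-0.3,"ax":0.0,"ay":0.0,"az":0.0,"grip":1.0},{"x":0.0,"y":0.0,"z":-0.3,"ax":0.0,"ay":0.0,"az":0.0,"grip":1.0}]}}

```text
time: 7.1
tool_pos: [0.4887, -0.2219, 0.1861]
tcp_rot: [-0.046, -3.14, -0.001]
wrist_force: [-0.7, 0.2, -5.2]
width: 0.52
grip_force: 83.1
```

```bash
python3 st.py; python3 - <<'E'
from h import *
from workcell import bot,imaging
s=bot.read_state(); plan(s,[*at(*F,-.058),.16],F[1])
w=imaging.read_camera("wrist"); np.savez("wg.npz",**w); cv2.imwrite("pics/wg.png",w["img"][:,:,::-1])
E
```

```text
7.1 [ 0.4887 -0.2219  0.1861] [-0.7  0.2 -5.2] [-0.    0.01 -0.04] 0.520132652089004
chg [-57.42206346   1.34728231] fan [  18.19466237 -419.25091455]
shift [0.127  0.8427 0.053 ] turn [ 0.0013 -0.0033  0.0575] dist mm 426.9
```

View pics/wg.png

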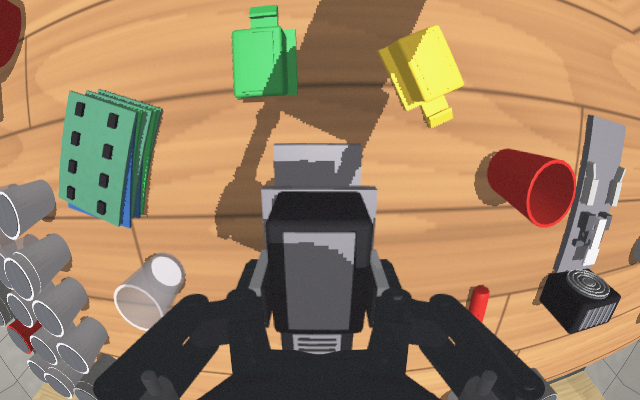

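The wrist view shows the battery held straight and clear of the charger, with foot rear corners at about (262,190) and (377,187). The weight reads about 5 N. I'll check the battery's offset in the grip.

```bash
python3 - <<'E'
from h import *
w=load("wg.npz"); T=np.array([.4887,-.2222,.186]); 
D=(T[:2],C[1])
for u,v in((262,190),(377,187)): print("foot rear corner rel TCP",todock(D,wonz(w,u,v,T[2]-.018)))
for z in(.024,.026,.028): print(z,wproj(w,[*at(*D,-.035+.003,.032),T[2]-z+.008]),wproj(w,[*at(*D,-.035+.003,-.032),T[2]-z+.008]))
print("body top front corners px", [np.round(wproj(w,[*at(*D,.032,s*.023),T[2]+.026])) for s in(1,-1)],"rear",[np.round(wproj(w,[*at(*D,-.032,s*.023),T[2]+.026])) for s in(1,-1)])
E
```

```text
foot rear corner rel TCP [-35.86776794 -30.40626509]
foot rear corner rel TCP [-37.72395704  32.66916257]
0.024 [375.83037195 198.06004679] [258.91215584 197.83218219]
0.026 [375.2020962  196.91024542] [259.56172814 196.68544202]
0.028 [374.58676899 195.78537306] [260.19794085 195.56353934]
body top front corners px [array([361., 341.]), array([273., 341.])] rear [array([372., 230.]), array([262., 230.])]
```

Call:
{"fn": "step_arm", "kwargs": {"series": [{"x":0.127,"y":0.843,"z":0.0,"ax":0.0,"ay":0.0,"az":0.058,"grip":1.0},{"x":0.127,"y":0.843,"z":0.0,"ax":0.0,"ay":0.0,"az":0.058,"grip":1.0},{"x":0.127,"y":0.843,"z":0.0,"ax":0.0,"ay":0.0,"az":0.058,"grip":1.0},{"x":0.127,"y":0.843,"z":0.0,"ax":0.0,"ay":0.0,"az":0.058,"grip":1.0},{"x":0.127,"y":0.843,"z":0.0,"ax":0.0,"ay":0.0,"az":0.058,"grip":1.0},{"x":0.127,"y":0.843,"z":0.0,"ax":0.0,"ay":0.0,"az":0.058,"grip":1.0},{"x":0.127,"y":0.843,"z":0.0,"ax":0.0,"ay":0.0,"az":0.058,"grip":1.0},{"x":0.127,"y":0.843,"z":0.0,"ax":0.0,"ay":0.0,"az":0.058,"grip":1.0},{"x":0.127,"y":0.843,"z":0.0,"ax":0.0,"ay":0.0,"az":0.058,"grip":1.0},{"x":0.127,"y":0.843,"z":0.0,"ax":0.0,"ay":0.0,"az":0.058,"grip":1.0},{"x":0.127,"y":0.843,"z":0.0,"ax":0.0,"ay":0.0,"az":0.058,"grip":1.0},{"x":0.127,"y":0.843,"z":0.0,"ax":0.0,"ay":0.0,"az":0.058,"grip":1.0}]}}

```text
time: 8.35
tool_pos: [0.4375, 0.1995, 0.1851]
tcp_rot: [-0.095, -3.136, 0.003]
wrist_force: [0.4, -0.0, -5.1]
width: 0.519
grip_force: 84.4
```

```bash
python3 st.py; python3 - <<'E'
from h import *
from workcell import bot,imaging
s=bot.read_state(); plan(s,[*at(*F,-.057),.06],F[1]); print(np.degrees(2*np.arctan2(-s["tcp_rot"][0],s["tcp_rot"][1])))
E
```

```text
8.35 [0.4375 0.1995 0.1851] [ 0.4 -0.  -5.1] [-0.  0.  0.] 0.5185453715514086
chg [-122.23129554  420.89092336] fan [-58.01210972  -1.62712309]
shift [-0.0029  0.0038  0.2501] turn [-0.0044 -0.007  -0.0013] dist mm 125.1
356.54103669642296
```

Call:
{"fn": "step_arm", "kwargs": {"series": [{"x":-0.003,"y":0.0,"z":0.09,"ax":0.0,"ay":0.0,"az":0.0,"grip":1.0},{"x":-0.003,"y":0.002,"z":0.17,"ax":0.0,"ay":0.0,"az":0.0,"grip":1.0},{"x":-0.003,"y":0.003,"z":0.22,"ax":0.0,"ay":0.0,"az":0.0,"grip":1.0},{"x":-0.003,"y":0.003,"z":0.24,"ax":0.0,"ay":0.0,"az":0.0,"grip":1.0},{"x":-0.003,"y":0.003,"z":0.24,"ax":0.0,"ay":0.0,"az":0.0,"grip":1.0},{"x":-0.003,"y":0.003,"z":0.24,"ax":0.0,"ay":0.0,"az":0.0,"grip":1.0}]}}

```text
time: 8.95
tool_pos: [0.4416, 0.202, 0.0683]
tcp_rot: [0.096, 3.138, 0.001]
wrist_force: [0.5, 0.8, -4.3]
width: 0.527
grip_force: 84.1
```

```bash
python3 st.py; python3 - <<'E'
from h import *
from workcell import imaging
w=imaging.read_camera("wrist"); np.savez("wd.npz",**w)
cv2.imwrite("pics/wd.png",cv2.resize(w["img"][100:300,190:450],None,fx=3,fy=3,interpolation=cv2.INTER_CUBIC)[:,:,::-1])
E
```

```text
8.95 [0.4416 0.202  0.0683] [ 0.5  0.8 -4.3] [0.01 0.02 0.02] 0.5272744047873419
chg [-118.1950137   423.49318989] fan [-54.04816739   1.08406177]
```

View pics/wd.png

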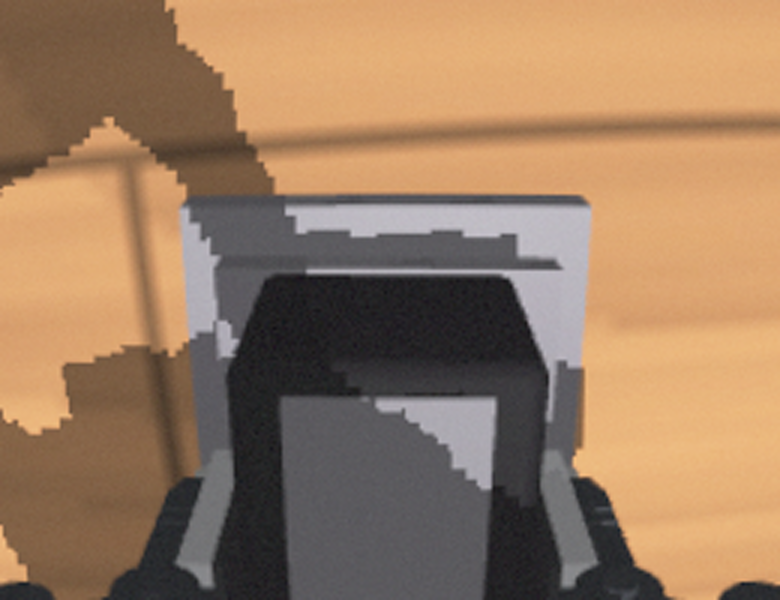

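The crop shows the bed's rear top edge from (250.7,169) to (386.7,168.7) in full-image px. The foot's rear top edge runs from (262.3,189.8) to (377.3,189.7), nearly parallel to it.

```bash
python3 - <<'E'
from h import *
w=load("wd.npz")
b=[todock(F,wonz(w,u,v,.012)) for u,v in((250.7,169),(386.7,168.7))]
f=[todock(F,wonz(w,u,v,.067-.018)) for u,v in((262.3,189.8),(377.3,189.7))]
print(np.round(b,1),np.round(f,1))
mid=lambda p:(p[0]+p[1])/2
ang=lambda p:np.degrees(np.arctan2(-(p[1]-p[0])[0],(p[1]-p[0])[1]))
print("bed yaw err",ang(b),"foot",ang(f),"bed w",np.linalg.norm(b[1]-b[0]),"foot w",np.linalg.norm(f[1]-f[0]),"foot mid rel bed mid",mid(f)-mid(b))
E
```

```text
[[-92.9 -43.8]
 [-92.9  47.2]] [[-89.7 -29.5]
 [-89.6  34.1]]
bed yaw err 0.014383694038434647 foot -0.06182853096928236 bed w 90.97501643983695 foot w 63.596460238126625 foot mid rel bed mid [3.2489375  0.58128301]
```

Call:
{"fn": "step_arm", "kwargs": {"series": [{"x":0.0,"y":-0.001,"z":0.025,"ax":0.0,"ay":0.0,"az":0.0,"grip":1.0},{"x":0.0,"y":-0.001,"z":0.042,"ax":0.0,"ay":0.0,"az":0.0,"grip":1.0},{"x":0.0,"y":-0.001,"z":0.052,"ax":0.0,"ay":0.0,"az":0.0,"grip":1.0},{"x":0.0,"y":-0.001,"z":0.056,"ax":0.0,"ay":0.0,"az":0.0,"grip":1.0},{"x":0.0,"y":-0.001,"z":0.056,"ax":0.0,"ay":0.0,"az":0.0,"grip":1.0}]}}

```text
time: 9.5
tool_pos: [0.4402, 0.2017, 0.039]
tcp_rot: [-0.094, -3.14, 0.0]
wrist_force: [-0.3, -0.6, -4.6]
width: 0.523
grip_force: 84.3
```

```bash
python3 st.py
```

```text
9.5 [0.4402 0.2017 0.039 ] [-0.3 -0.6 -4.6] [-0.04 -0.04 -0.  ] 0.5226030170720216
chg [-119.64710499  423.14480501] fan [-55.49023613   0.69627461]
```

Call:
{"fn": "step_arm", "kwargs": {"series": [{"x":0.0,"y":0.0,"z":0.002,"ax":0.0,"ay":0.0,"az":0.0,"grip":1.0},{"x":0.0,"y":0.0,"z":0.002,"ax":0.0,"ay":0.0,"az":0.0,"grip":1.0}]}}

```text
time: 9.7
tool_pos: [0.4407, 0.202, 0.0385]
tcp_rot: [0.094, 3.139, 0.001]
wrist_force: [0.5, -0.4, -4.6]
width: 0.526
grip_force: 84.4
```

```bash
python3 st.py
```

```text
9.7 [0.4407 0.202  0.0385] [ 0.5 -0.4 -4.6] [-0.01 -0.01  0.06] 0.525751369420003
chg [-119.05595594  423.41779735] fan [-54.90673806   0.98525908]
```

Call:
{"fn": "step_arm", "kwargs": {"series": [{"x":0.0,"y":0.0,"z":0.002,"ax":0.0,"ay":0.0,"az":0.0,"grip":1.0},{"x":0.0,"y":0.0,"z":0.004,"ax":0.0,"ay":0.0,"az":0.0,"grip":1.0},{"x":0.0,"y":0.0,"z":0.004,"ax":0.0,"ay":0.0,"az":0.0,"grip":1.0}]}}

```text
time: 10.0
tool_pos: [0.4408, 0.202, 0.0384]
tcp_rot: [0.094, 3.14, 0.0]
wrist_force: [-6.5, -1.5, 13.5]
width: 0.523
grip_force: 86.6
```

```bash
python3 st.py
```

```text
10.0 [0.4408 0.202  0.0384] [-6.5 -1.5 13.5] [-0.68  0.93 -0.06] 0.5228071486994144
chg [-119.05746321  423.47679299] fan [-54.90985086   1.04419181]
```

Call:
{"fn": "step_arm", "kwargs": {"series": [{"x":0.0,"y":0.0,"z":-0.002,"ax":0.0,"ay":0.0,"az":0.0,"grip":1.0},{"x":-0.008,"y":0.0,"z":-0.002,"ax":0.0,"ay":0.0,"az":0.0,"grip":1.0},{"x":-0.016,"y":0.0,"z":-0.002,"ax":0.0,"ay":0.0,"az":0.0,"grip":1.0},{"x":-0.024,"y":0.0,"z":-0.002,"ax":0.0,"ay":0.0,"az":0.0,"grip":1.0},{"x":-0.024,"y":0.0,"z":-0.002,"ax":0.0,"ay":0.0,"az":0.0,"grip":1.0}]}}

```text
time: 10.5
tool_pos: [0.4536, 0.2016, 0.0384]
tcp_rot: [0.094, 3.138, 0.002]
wrist_force: [-2.0, 0.6, 6.0]
width: 0.52
grip_force: 85.8
```

```bash
python3 st.py
```

```text
10.5 [0.4536 0.2016 0.0384] [-2.   0.6  6. ] [-0.22  0.33 -0.04] 0.5200316545771229
chg [-106.20986009  423.43971719] fan [-42.06600017   1.35688998]
```

Call:
{"fn": "step_arm", "kwargs": {"series": [{"x":-0.008,"y":0.0,"z":-0.001,"ax":0.0,"ay":0.0,"az":0.0,"grip":1.0},{"x":-0.016,"y":0.0,"z":-0.001,"ax":0.0,"ay":0.0,"az":0.0,"grip":1.0},{"x":-0.024,"y":0.0,"z":-0.001,"ax":0.0,"ay":0.0,"az":0.0,"grip":1.0},{"x":-0.024,"y":0.0,"z":-0.001,"ax":0.0,"ay":0.0,"az":0.0,"grip":1.0}]}}

```text
time: 10.9
tool_pos: [0.4654, 0.2006, 0.0384]
tcp_rot: [0.094, 3.139, 0.001]
wrist_force: [-1.8, 0.5, 4.5]
width: 0.521
grip_force: 85.7
```

```bash
python3 st.py
```

```text
10.9 [0.4654 0.2006 0.0384] [-1.8  0.5  4.5] [-0.18  0.25 -0.04] 0.5209717597745283
chg [-94.33178561 422.89048557] fan [-30.17737598   1.13122792]
```

Call:
{"fn": "step_arm", "kwargs": {"series": [{"x":-0.01,"y":0.0,"z":0.0,"ax":0.0,"ay":0.0,"az":0.0,"grip":1.0},{"x":-0.02,"y":0.0,"z":0.0,"ax":0.0,"ay":0.0,"az":0.0,"grip":1.0},{"x":-0.03,"y":0.0,"z":0.0,"ax":0.0,"ay":0.0,"az":0.0,"grip":1.0},{"x":-0.036,"y":0.0,"z":0.0,"ax":0.0,"ay":0.0,"az":0.0,"grip":1.0},{"x":-0.036,"y":0.0,"z":0.0,"ax":0.0,"ay":0.0,"az":0.0,"grip":1.0}]}}

```text
time: 11.4
tool_pos: [0.4829, 0.1995, 0.0384]
tcp_rot: [0.094, 3.139, 0.001]
wrist_force: [-2.4, 1.0, 6.3]
width: 0.525
grip_force: 85.9
```

```bash
python3 st.py
```

```text
11.4 [0.4829 0.1995 0.0384] [-2.4  1.   6.3] [-0.17  0.46 -0.  ] 0.5251477067654315
chg [-76.80196535 422.30002306] fan [-12.63797827   1.0182121 ]
```

Call:
{"fn": "step_arm", "kwargs": {"series": [{"x":-0.006,"y":0.0,"z":0.0,"ax":0.0,"ay":0.0,"az":0.0,"grip":1.0},{"x":-0.012,"y":0.0,"z":0.0,"ax":0.0,"ay":0.0,"az":0.0,"grip":1.0},{"x":-0.016,"y":0.0,"z":0.0,"ax":0.0,"ay":0.0,"az":0.0,"grip":1.0},{"x":-0.016,"y":0.0,"z":0.0,"ax":0.0,"ay":0.0,"az":0.0,"grip":1.0}]}}

```text
time: 11.8
tool_pos: [0.4888, 0.1991, 0.0384]
tcp_rot: [-0.095, -3.137, -0.0]
wrist_force: [-10.1, 1.1, 12.4]
width: 0.518
grip_force: 86.3
```

Call:
{"fn": "step_arm", "kwargs": {"series": [{"x":-0.004,"y":0.0,"z":0.0,"ax":0.0,"ay":0.0,"az":0.0,"grip":1.0},{"x":-0.008,"y":0.0,"z":0.0,"ax":0.0,"ay":0.0,"az":0.0,"grip":1.0},{"x":-0.008,"y":0.0,"z":0.0,"ax":0.0,"ay":0.0,"az":0.0,"grip":1.0}]}}

```text
time: 12.1
tool_pos: [0.4906, 0.1989, 0.0384]
tcp_rot: [-0.095, -3.133, 0.001]
wrist_force: [-16.3, 2.1, 18.3]
width: 0.522
grip_force: 87.1
```

```bash
python3 st.py
```

```text
12.1 [0.4906 0.1989 0.0384] [-16.3   2.1  18.3] [ 0.17  2.09 -0.  ] 0.5218821261349367
chg [-69.08355703 421.97166757] fan [-4.91349159  0.9001025 ]
```

Call:
{"fn": "step_arm", "kwargs": {"series": [{"x":0.0,"y":0.0,"z":-0.002,"ax":0.0,"ay":0.0,"az":0.0,"grip":1.0},{"x":-0.004,"y":0.0,"z":-0.002,"ax":0.0,"ay":0.0,"az":0.0,"grip":1.0},{"x":-0.004,"y":0.0,"z":-0.002,"ax":0.0,"ay":0.0,"az":0.0,"grip":1.0}]}}

```text
time: 12.4
tool_pos: [0.4921, 0.1987, 0.0386]
tcp_rot: [-0.094, -3.132, 0.001]
wrist_force: [-14.7, 2.6, 13.7]
width: 0.524
grip_force: 86.6
```

```bash
python3 st.py
```

```text
12.4 [0.4921 0.1987 0.0386] [-14.7   2.6  13.7] [0.43 1.97 0.16] 0.5241780054667602
chg [-67.63627489 421.83716456] fan [-3.46308419  0.80504982]
```

Call:
{"fn": "step_arm", "kwargs": {"series": [{"x":-0.004,"y":0.0,"z":-0.001,"ax":0.0,"ay":0.0,"az":0.0,"grip":1.0},{"x":-0.008,"y":0.0,"z":-0.001,"ax":0.0,"ay":0.0,"az":0.0,"grip":1.0},{"x":-0.008,"y":0.0,"z":-0.001,"ax":0.0,"ay":0.0,"az":0.0,"grip":1.0}]}}

```text
time: 12.7
tool_pos: [0.4951, 0.1984, 0.0387]
tcp_rot: [-0.094, -3.13, 0.001]
wrist_force: [-16.8, 3.1, 13.7]
width: 0.519
grip_force: 86.7
```

```bash
python3 st.py
```

```text
12.7 [0.4951 0.1984 0.0387] [-16.8   3.1  13.7] [0.46 2.24 0.12] 0.5188949197556355
chg [-64.58131874 421.63252519] fan [-0.40368925  0.68365373]
```

Call:
{"fn": "step_arm", "kwargs": {"series": [{"x":-0.004,"y":0.0,"z":-0.001,"ax":0.0,"ay":0.0,"az":0.0,"grip":1.0},{"x":-0.008,"y":0.0,"z":-0.001,"ax":0.0,"ay":0.0,"az":0.0,"grip":1.0},{"x":-0.008,"y":0.0,"z":-0.001,"ax":0.0,"ay":0.0,"az":0.0,"grip":1.0}]}}

```text
time: 13.0
tool_pos: [0.4994, 0.1981, 0.0387]
tcp_rot: [-0.094, -3.131, 0.001]
wrist_force: [-13.7, 3.4, 10.4]
width: 0.523
grip_force: 86.1
```

```bash
python3 st.py
```

```text
13.0 [0.4994 0.1981 0.0387] [-13.7   3.4  10.4] [0.56 1.94 0.14] 0.5230857086813346
chg [-60.27910893 421.4579908 ] fan [3.90167749 0.62630641]
```

Call:
{"fn": "step_arm", "kwargs": {"series": [{"x":-0.003,"y":0.0,"z":0.0,"ax":0.0,"ay":0.0,"az":0.0,"grip":1.0},{"x":-0.006,"y":0.0,"z":0.0,"ax":0.0,"ay":0.0,"az":0.0,"grip":1.0},{"x":-0.006,"y":0.0,"z":0.0,"ax":0.0,"ay":0.0,"az":0.0,"grip":1.0}]}}

```text
time: 13.3
tool_pos: [0.5019, 0.1979, 0.0388]
tcp_rot: [-0.094, -3.13, 0.001]
wrist_force: [-15.6, 3.4, 11.7]
width: 0.526
grip_force: 86.2
```

```bash
python3 st.py
```

```text
13.3 [0.5019 0.1979 0.0388] [-15.6   3.4  11.7] [0.53 2.15 0.15] 0.5257697998736064
chg [-57.79676644 421.385238  ] fan [6.38508054 0.6211593 ]
```

Call:
{"fn": "step_arm", "kwargs": {"series": [{"x":-0.002,"y":0.0,"z":0.0,"ax":0.0,"ay":0.0,"az":0.0,"grip":1.0},{"x":-0.004,"y":0.0,"z":0.0,"ax":0.0,"ay":0.0,"az":0.0,"grip":1.0},{"x":-0.004,"y":0.0,"z":0.0,"ax":0.0,"ay":0.0,"az":0.0,"grip":1.0}]}}

```text
time: 13.6
tool_pos: [0.5038, 0.1978, 0.0388]
tcp_rot: [-0.094, -3.13, 0.001]
wrist_force: [-16.4, 2.8, 10.4]
width: 0.523
grip_force: 86.4
```

```bash
python3 st.py
```

```text
13.6 [0.5038 0.1978 0.0388] [-16.4   2.8  10.4] [0.52 2.23 0.15] 0.523016692564864
chg [-55.87156276 421.33570567] fan [8.31091913 0.62405663]
```

Call:
{"fn": "step_arm", "kwargs": {"series": [{"x":-0.002,"y":0.0,"z":0.0,"ax":0.0,"ay":0.0,"az":0.0,"grip":1.0},{"x":-0.004,"y":0.0,"z":0.0,"ax":0.0,"ay":0.0,"az":0.0,"grip":1.0},{"x":-0.004,"y":0.0,"z":0.0,"ax":0.0,"ay":0.0,"az":0.0,"grip":1.0}]}}

```text
time: 13.9
tool_pos: [0.5059, 0.1977, 0.0388]
tcp_rot: [-0.094, -3.13, 0.001]
wrist_force: [-17.1, 2.8, 10.7]
width: 0.523
grip_force: 86.4
```

```bash
python3 st.py; python3 - <<'E'
from h import *
from workcell import imaging
t=imaging.read_camera("scene"); np.savez("s3.npz",**t)
u,v=map(int,proj(t,[*at(*F,.08),.03])); print(u,v)
a=cv2.resize(t["img"][v-45:v+45,u-60:u+60],None,fx=6,fy=6,interpolation=cv2.INTER_CUBIC)
cv2.imwrite("pics/fan3.png",a[:,:,::-1])
E
```

```text
13.9 [0.5059 0.1977 0.0388] [-17.1   2.8  10.7] [0.51 2.24 0.14] 0.5234235447335372
chg [-53.80192284 421.27830676] fan [10.38135458  0.6230224 ]
364 168
```

Call:
{"fn": "step_arm", "kwargs": {"series": [{"x":-0.002,"y":0.0,"z":0.0,"ax":0.0,"ay":0.0,"az":0.0,"grip":1.0},{"x":-0.003,"y":0.0,"z":0.0,"ax":0.0,"ay":0.0,"az":0.0,"grip":1.0},{"x":-0.003,"y":0.0,"z":0.0,"ax":0.0,"ay":0.0,"az":0.0,"grip":1.0}]}}

```text
time: 14.25
tool_pos: [0.5083, 0.1975, 0.0388]
tcp_rot: [-0.094, -3.131, 0.001]
wrist_force: [-13.1, 2.4, 8.7]
width: 0.52
grip_force: 86.0
```

```bash
python3 st.py
```

```text
14.25 [0.5083 0.1975 0.0388] [-13.1   2.4   8.7] [0.41 1.82 0.23] 0.5198106156551476
chg [-51.43110092 421.18621782] fan [12.7538048   0.59551031]
```

View pics/fan3.png

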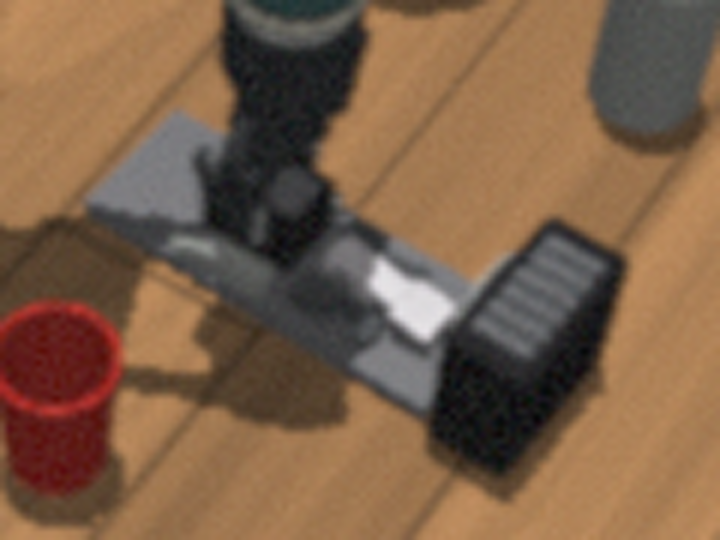

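The crop shows the battery against the fan's end block, with the rocker (410,300) roughly level. The force just fell from 17.1 to 13.1 N as the arm advanced, which looks like the click. I'll push 1 mm more, then back the command off gently to test that it holds.

Call:
{"fn": "step_arm", "kwargs": {"series": [{"x":-0.002,"y":0.0,"z":0.0,"ax":0.0,"ay":0.0,"az":0.0,"grip":1.0},{"x":-0.002,"y":0.0,"z":0.0,"ax":0.0,"ay":0.0,"az":0.0,"grip":1.0}]}}

```text
time: 14.45
tool_pos: [0.5083, 0.1975, 0.0388]
tcp_rot: [-0.094, -3.129, 0.002]
wrist_force: [-16.6, 2.8, 11.5]
width: 0.526
grip_force: 86.5
```

Call:
{"fn": "step_arm", "kwargs": {"series": [{"x":0.004,"y":0.0,"z":0.0,"ax":0.0,"ay":0.0,"az":0.0,"grip":1.0},{"x":0.008,"y":0.0,"z":0.0,"ax":0.0,"ay":0.0,"az":0.0,"grip":1.0},{"x":0.01,"y":0.0,"z":0.0,"ax":0.0,"ay":0.0,"az":0.0,"grip":1.0},{"x":0.01,"y":0.0,"z":0.0,"ax":0.0,"ay":0.0,"az":0.0,"grip":1.0}]}}

```text
time: 14.85
tool_pos: [0.5073, 0.1976, 0.0388]
tcp_rot: [-0.094, -3.138, 0.0]
wrist_force: [-5.3, 3.0, -2.8]
width: 0.52
grip_force: 84.8
```

```bash
python3 st.py
```

```text
14.85 [0.5073 0.1976 0.0388] [-5.3  3.  -2.8] [0.44 0.81 0.11] 0.5198487677064599
chg [-52.34972726 421.20955563] fan [11.83488359  0.593831  ]
```

Call:
{"fn": "step_arm", "kwargs": {"series": [{"x":0.003,"y":0.0,"z":0.0,"ax":0.0,"ay":0.0,"az":0.0,"grip":1.0},{"x":0.006,"y":0.0,"z":0.0,"ax":0.0,"ay":0.0,"az":0.0,"grip":1.0},{"x":0.006,"y":0.0,"z":0.0,"ax":0.0,"ay":0.0,"az":0.0,"grip":1.0}]}}

```text
time: 15.15
tool_pos: [0.5054, 0.1976, 0.039]
tcp_rot: [-0.094, -3.14, 0.001]
wrist_force: [-2.8, 2.6, -7.9]
width: 0.523
grip_force: 84.0
```

```bash
python3 st.py
```

```text
15.15 [0.5054 0.1976 0.039 ] [-2.8  2.6 -7.9] [0.31 0.49 0.13] 0.5234554268290147
chg [-54.29374635 421.14385092] fan [9.89337375 0.47522711]
```

Call:
{"fn": "step_arm", "kwargs": {"series": [{"x":0.003,"y":0.0,"z":0.0005,"ax":0.0,"ay":0.0,"az":0.0,"grip":1.0},{"x":0.005,"y":0.0,"z":0.0005,"ax":0.0,"ay":0.0,"az":0.0,"grip":1.0},{"x":0.005,"y":0.0,"z":0.0005,"ax":0.0,"ay":0.0,"az":0.0,"grip":1.0}]}}

```text
time: 15.45
tool_pos: [0.5052, 0.1977, 0.0399]
tcp_rot: [0.094, 3.136, 0.0]
wrist_force: [4.7, 0.3, -9.9]
width: 0.522
grip_force: 83.8
```

```bash
python3 st.py
```

```text
15.45 [0.5052 0.1977 0.0399] [ 4.7  0.3 -9.9] [-0.09 -0.59  0.04] 0.52236580054385
chg [-54.47067713 421.24487981] fan [9.71375816 0.57140183]
```

The hook holds: commanding 2.5 mm back gave 0.2 mm of motion and the force reversed. I'll relax the preload, then let go slowly.

Call:
{"fn": "step_arm", "kwargs": {"series": [{"x":-0.003,"y":0.0,"z":0.002,"ax":0.0,"ay":0.0,"az":0.0,"grip":1.0},{"x":-0.003,"y":0.0,"z":0.002,"ax":0.0,"ay":0.0,"az":0.0,"grip":1.0}], "force": 40}}

```text
time: 15.65
tool_pos: [0.5052, 0.1978, 0.039]
tcp_rot: [0.094, 3.14, -0.0]
wrist_force: [0.9, -1.6, -3.5]
width: 0.52
grip_force: 84.6
```

```bash
python3 st.py
```

```text
15.65 [0.5052 0.1978 0.039 ] [ 0.9 -1.6 -3.5] [-0.17 -0.07  0.03] 0.5199702246665235
chg [-54.47254749 421.32595685] fan [9.70968127 0.6523979 ]
```

Call:
{"fn": "step_arm", "kwargs": {"series": [{"x":0.0,"y":0.0,"z":0.0,"ax":0.0,"ay":0.0,"az":0.0,"grip":-0.1},{"x":0.0,"y":0.0,"z":0.0,"ax":0.0,"ay":0.0,"az":0.0,"grip":-0.4},{"x":0.0,"y":0.0,"z":0.0,"ax":0.0,"ay":0.0,"az":0.0,"grip":-0.7},{"x":0.0,"y":0.0,"z":0.0,"ax":0.0,"ay":0.0,"az":0.0,"grip":-0.7},{"x":0.0,"y":0.0,"z":0.0,"ax":0.0,"ay":0.0,"az":0.0,"grip":-0.7}]}}

```text
time: 16.15
tool_pos: [0.505, 0.198, 0.0388]
tcp_rot: [0.094, 3.14, 0.0]
wrist_force: [-0.6, -0.6, -0.4]
width: 0.852
grip_force: 0.0
```

```bash
python3 st.py
```

```text
16.15 [0.505  0.198  0.0388] [-0.6 -0.6 -0.4] [-0.    0.02  0.03] 0.8524400262391718
chg [-54.74623452 421.57927741] fan [9.42919934 0.89817378]
```

The fingers are free with no residual force. I'll rise straight up, back off towards the robot, and look.

Call:
{"fn": "step_arm", "kwargs": {"series": [{"x":0.0,"y":0.0,"z":-0.03,"ax":0.0,"ay":0.0,"az":0.0,"grip":-0.7},{"x":0.0,"y":0.0,"z":-0.1,"ax":0.0,"ay":0.0,"az":0.0,"grip":-0.7},{"x":0.0,"y":0.0,"z":-0.2,"ax":0.0,"ay":0.0,"az":0.0,"grip":-0.7},{"x":0.0,"y":0.0,"z":-0.26,"ax":0.0,"ay":0.0,"az":0.0,"grip":-0.7},{"x":0.06,"y":0.0,"z":-0.3,"ax":0.0,"ay":0.0,"az":0.0,"grip":-0.7},{"x":0.12,"y":0.0,"z":-0.3,"ax":0.0,"ay":0.0,"az":0.0,"grip":-0.7},{"x":0.12,"y":0.0,"z":-0.3,"ax":0.0,"ay":0.0,"az":0.0,"grip":-0.7},{"x":0.12,"y":0.0,"z":-0.3,"ax":0.0,"ay":0.0,"az":0.0,"grip":-0.7}]}}

```text
time: 16.95
tool_pos: [0.4448, 0.2016, 0.1896]
tcp_rot: [0.093, 3.138, 0.001]
wrist_force: [-0.2, -0.0, -0.6]
width: 0.851
grip_force: 0.0
```

```bash
python3 st.py; python3 - <<'E'
from h import *
from workcell import imaging
w=imaging.read_camera("wrist"); t=imaging.read_camera("scene")
u,v=map(int,proj(t,[*at(*F,.06),.03]))
a=cv2.resize(t["img"][v-40:v+40,u-40:u+40],(400,400),interpolation=cv2.INTER_CUBIC)
cv2.imwrite("pics/end.png",np.hstack([a,w["img"][:,130:530]])[:,:,::-1])
for x in(0,.005,.0098): print(x,[np.round(wproj(w,[*at(*F,x+d,s*.023),.064]))-[130-400,0] for d in(-.035,.029) for s in(1,-1)])
E
```

```text
16.95 [0.4448 0.2016 0.1896] [-0.2 -0.  -0.6] [ 0.01 -0.01  0.02] 0.8512351733833496
chg [-114.95651889  423.20691491] fan [-50.80307939   0.88605694]
0 [array([612., 209.]), array([562., 209.]), array([610., 268.]), array([564., 268.])]
0.005 [array([612., 214.]), array([562., 214.]), array([610., 272.]), array([565., 272.])]
0.0098 [array([612., 218.]), array([563., 219.]), array([610., 276.]), array([565., 276.])]
```

View pics/end.png

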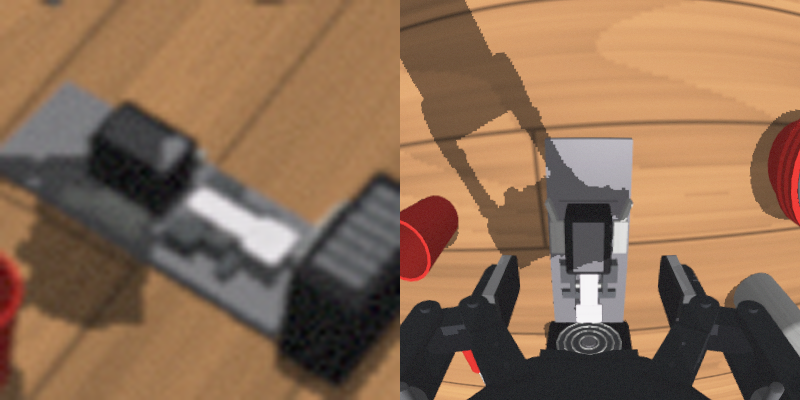

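The last picture shows the battery seated in the fan dock. Its front top edge is at row ~275, where I predicted 276 for the latched place at 9.8 mm. It sits against the rocker and has not sprung back, so I'm handing in.

```bash
python3 -c "
from workcell import bot
print(bot.finish_job())"
```

```text
the job is handed in; nothing more can be done
None
```

The battery is off the charger and latched in the fan's dock: the catch held against a light pull back, and the battery stayed put once released. I handed the job in at about 17 s, and no verdict came back.

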